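# Latch the instrument case

### The arm

A 6-joint arm with a two-finger parallel gripper is mounted at the origin on the work surface. World frame = base frame: x ahead of the robot, y to its left, z up, the work surface at z = 0. Lengths are in mm, angles in rad, forces in N, time in s.
With the tool pointing down it reaches from about 300 to 875 mm from the base axis. Payload 4.2 kg.
Tool frame: the origin (TCP) lies where the fingers leave the gripper's body, on its centre line; the fingertips stand 73 mm ahead of it and the grasp point (between the pads) lies 54 mm ahead of it; z points along the fingers, y is the line along which they close (so a half turn about z gives the same grasp; the last joint's range is limited). The gripper opens to 85 mm and grips with 20 to 120 N. Pads are 22 mm wide; open, the fingers measure 114 mm over their backs; the gripper's body (76 mm by 85 mm) begins 54 mm behind the grasp point. The pads swing forward as they close: fully open they stand 13 mm farther back than shut.
Start: joints at [1.187, 0.32, 1.565, -0, 1.257, -0.02], TCP at [204.601, 537.375, 303.938] pointing down, gripper open.
Joint ranges: [-3.11, 3.11], [-0.84, 2.01], [0.21, 2.61], [-1.34, 4.49], [0.05, 2.63], [-2.56, 2.56]. Speed limits (rad/s): [2.57, 2.57, 3.14, 3.14, 3.14, 3.14].

### API

Orientations are given as [roll, pitch, yaw] about the fixed x, y, z axes, in that order (R = Rz(yaw) Ry(pitch) Rx(roll)).
In Python, from bench import bot gives the robot as it stands. Calls block until the motion is done:
- bot.reach(position, orientation): joint-space move of the TCP to a pose.
- bot.move_straight(position, rot=None, velocity=150): straight line of the TCP; rot=None keeps the orientation; velocity is the mean speed in mm/s.
- bot.movej(angles): joint-space move.
- bot.move_gripper(opening): finger opening in mm; the grip force is fixed at half the most; returns when the fingers have stopped.
- bot.wait(seconds).
- bot.inverse_kinematics(position, orientation): joint angles nearest the present ones, or None.
- bot.get_obs(): the state.
- bot.snapshot(name): name is "side" or "top"; returns a dict with "color" (400x640x3 uint8, blue, green, red), "K" (3x3 intrinsics, pixels), "origin" and "orientation" of the camera in the world. Camera axes: x right, y down, z forward; pixel columns grow to the right and rows downward; lengths in mm; the calibration is good to about 2 mm. A picture is of the moment at which its call begins. There is no depth.
A pose or a line that the arm cannot do raises bot.PlanningError and nothing moves.
- bot.close_job(): hands the job in; it is judged then, once.
The state is a dict: "t": time; "qpos": joint angles; "qd": joint speeds; "effort": joint torques, N m; "eef_pos": TCP position; "ee_rot": TCP orientation; "wrist_force": force on the tool from outside, world axes, zero at the start; "torque": the same for the moment, N m; "grip_width": finger opening in mm; "gripper_force": force on a finger pad.
Only numpy, scipy, OpenCV 4.12 (cv2) and the standard library are available. Lean on these libraries where they do the work, as an engineer would, in place of code of your own. Each camera call takes 0.05 s, during which the arm holds its last target. There are 200 camera calls.

### The job

Shut the grey instrument case: hook the latch's wire bail over its keeper, then swing the lever across past centre and press its end firmly home onto the rubber stop, with a steady push of about 15 N for half a second and never more than 25 N on the lever. Let go, leaving the case drawn shut and latched, and leave the other things on the bench alone.

Things in the scene. Friction and masses are not known exactly. Their poses are not given: they have to be found in the camera images.
- case: grey instrument case, 150 mm tall, 230 mm wide (y), 145 mm thick (x), standing on its hinge edge in a low wooden cradle, fixed to the bench; its flat top carries one steel draw latch in the middle. Origin: middle of the underside, on the bench. x points from the lever side across the seam to the keeper side, y along the seam, z up. The half at -x is fixed, the +x half is the lid, sprung ajar
- latch_pivot (a point): axis of the lever's hinge (parallel to the case's y), on the fixed half, 15 mm above the case's flat top; axes as the case's. The lever, pushed over, lands on a black rubber stop (12 mm diameter) 34 mm from this axis on the -x side, screwed to a height that differs by 5 mm from case to case and is not given: feel for it. It gives less than 1 mm under the push
- lever (a joint): flat steel lever, 16 mm wide, 6 mm thick, 53 mm long. Angle: 0 level towards the keeper (case +x), 1.57 up, 3.14 level away from it. It is stiff (0.11 N m of friction) and stays where it is left, also past centre (about 3.04), so it must be pressed the last bit onto the stop, met at 3.14 to 3.28. Hooked, the bail is taut from about 1.9; the push at its end rises to some 6 to 10 N before centre
- lever_end (a point): the place to push the lever, 44 mm from its hinge, mid-thickness, 9 mm short of the tip; its x axis points along the lever to the tip. Pushed on the face that looks to the keeper when the lever is upright, which is its upper face when shut
- bail_bar (a point): middle of the bail's cross bar, a 6 mm round bar 34 mm long along the case's y. The bail is a wire loop (wires 5 mm), hinged freely to the lever 16 mm from the lever's hinge; the bar is 64 mm from there (bail x axis, outward). It starts lying loosely on top of the keeper hook. Moving the bar to +x swings the lever up and towards the keeper, against up to 12 N
- bail_tab (a point): centre of the bail's steel thumb tab, an upright plate 10 mm thick (y), 18 mm long (x), 30 mm tall, fixed to the bar: its centre is 17 mm beyond the bar (outward) and 16 mm above it. Grasp it across its 10 mm thickness, from above
- lid_edge (a point): middle of the lid's top edge at the seam: in the case's frame at x = 13 mm when ajar, 5 mm when shut; a latched lid lies under 7 mm
- bin: blue plastic bin, 100 x 150 x 60 mm, bystander; origin under its middle
- driver: screwdriver lying on the bench, bystander
- jar: small amber glass jar with a metal cap, 52 mm diameter, 70 mm tall, bystander; origin under its middle
- keeper (a point): steel keeper on the lid: a seat plate with one 14 mm wide hook. This point: where the bar's middle lies when hooked (on the seat, +x side of the hook), 9 mm above the lid's flat top; axes as the lid's. The hook leans to +x; its top is 13 mm above this point and overhangs to x = 2 mm, so the bar passes over at z = 18 mm or more, comes down at x = 6 mm or more to z = 0, then pulled to -x stays under
- lid: lid half of the case, with the keeper on it; hinged along the case's bottom edge (origin on the hinge, 14 mm up), sprung ajar by 0.055 rad (8 mm at the top). The latch draws it in against a spring of about 8 N at the top when ajar and 30 N when shut
- bail: the wire bail; origin on its hinge in the lever, x along the loop to its bar, y along the bar, z up when level

How it is judged:
By the outcome, as a careful person would: the job done as asked, in the order asked, and still so for the second after the job is handed in, with the robot touching nothing.
It also fails if it takes over 64 s, if anything falls off the work surface, if the arm or the gripper's body presses on something with over 40 N, if the wrist force passes 120 N, or if a joint passes its speed limit or range.

## Working session

There is one attempt and no reset: what is moved stays moved. The work goes in short steps, each a Python script; the robot and the scene stay as the last script left them, time stands still between calls to the robot, and variables do not carry over. Pictures are saved under pics/ and viewed, at most 10 in all, crops included, and the job is handed in when it is done.

```bash
mkdir -p pics; ls
python3 - <<'E'
from bench import bot
import cv2
o=bot.get_obs();print(o['t'],o['grip_width'],o['ee_rot'],o['wrist_force'])
for n in("top","side"):
    s=bot.snapshot(n);cv2.imwrite(f"pics/{n}0.png",s["color"]);print(n,s["K"],s["origin"],s["orientation"])
E
```

```text
pics
0.0 85.50106441038987 [-3.13977662e+00 -3.20185776e-05  2.77777254e+00] [ 0.62906854 -0.01918686  0.73412959]
top [[426.59620322   0.         316.8302454 ]
 [  0.         426.59620322 196.77994091]
 [  0.           0.           1.        ]] [ 297.67237061  -22.45963645 1367.69532896] [-2.94242167  0.0042482  -1.54545706]
side [[365.00807443   0.         321.11948309]
 [  0.         365.00807443 200.86618396]
 [  0.           0.           1.        ]] [ 362.59512014 -774.36860467  921.90316207] [-2.36030095 -0.00615916 -0.23226646]
```

View pics/top0.png

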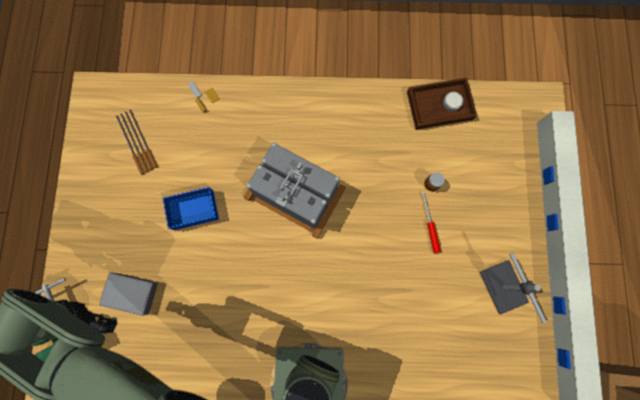

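View pics/side0.png

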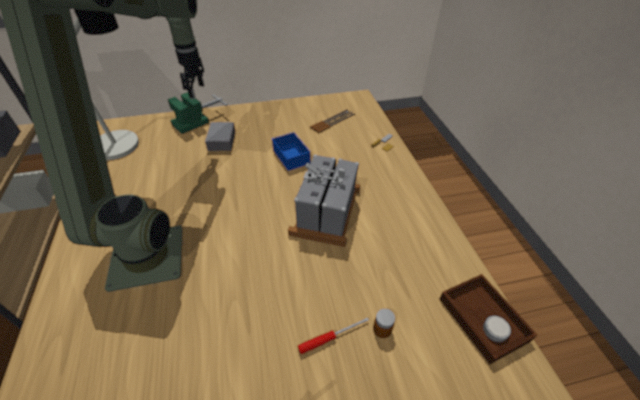

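The case is at about (293,187) in the top view and (327,190) in the side view. The bin, driver and jar are well clear of it. Next I'll enlarge the case.

Run:
```python
import cv2,numpy as np
a=cv2.imread("pics/top0.png")[135:240,240:350];b=cv2.imread("pics/side0.png")[145:245,285:365]
cv2.imwrite("pics/topc.png",cv2.resize(a,None,fx=5.5,fy=5.5,interpolation=cv2.INTER_CUBIC))
cv2.imwrite("pics/sidec.png",cv2.resize(b,None,fx=6,fy=6,interpolation=cv2.INTER_CUBIC))
```

```text
(no output)
```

View pics/topc.png

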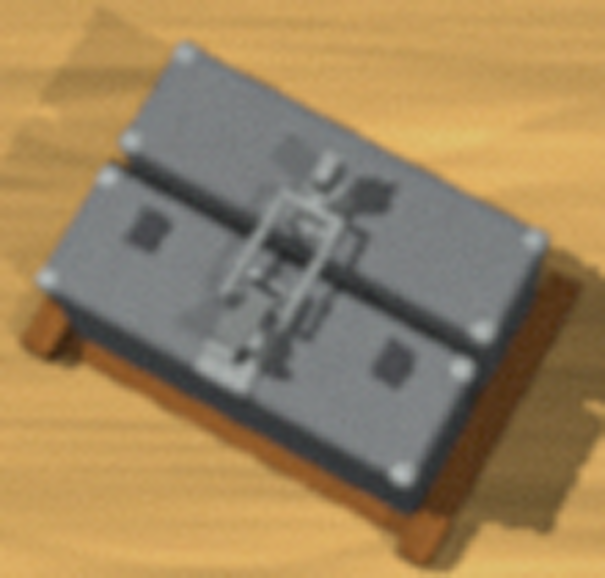

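View pics/sidec.png

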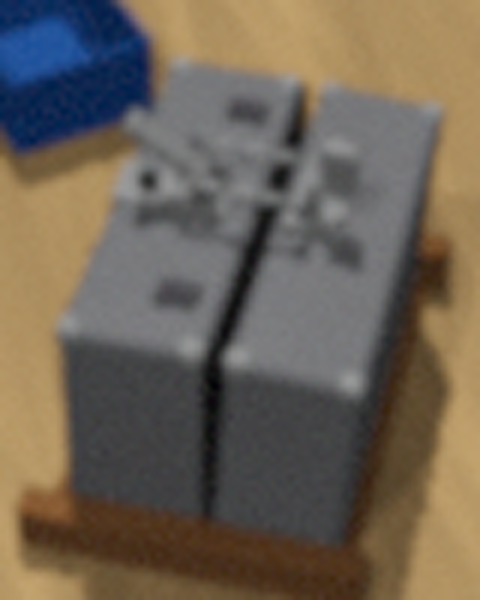

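The top crop shows the tab cap at (327,170), the black stop at (240,352) and the corner screws. The lever side faces the robot. In the side crop the tab is at about (340,150), the stop at (150,182), and the lever leans back with its tip at (135,120). Next I'll triangulate these.

```bash
cat > h.py <<'E'
import numpy as np,cv2
from scipy.spatial.transform import Rotation as R
C={'top':([[426.59620322,0,316.8302454],[0,426.59620322,196.77994091],[0,0,1]],[297.67237061,-22.45963645,1367.69532896],[-2.94242167,0.0042482,-1.54545706]),
'side':([[365.00807443,0,321.11948309],[0,365.00807443,200.86618396],[0,0,1]],[362.59512014,-774.36860467,921.90316207],[-2.36030095,-0.00615916,-0.23226646])}
def ray(n,uv):
    K,o,r=C[n];d=R.from_euler('xyz',r).as_matrix()@np.linalg.solve(np.array(K),[uv[0],uv[1],1.]);return np.array(o),d/np.linalg.norm(d)
def plane(n,uv,z):
    o,d=ray(n,uv);return o+d*(z-o[2])/d[2]
def tri(a,b):
    o1,d1=ray('top',a);o2,d2=ray('side',b)
    s=np.linalg.lstsq(np.c_[d1,-d2],o2-o1,rcond=None)[0];p,q=o1+s[0]*d1,o2+s[1]*d2
    return (p+q)/2,np.linalg.norm(p-q)
T=lambda x,y:(240+(x+.5)/5.5-.5,135+(y+.5)/5.5-.5)
S=lambda x,y:(285+(x+.5)/6-.5,145+(y+.5)/6-.5)
E
python3 - <<'E'
from h import *
np.set_printoptions(precision=1,suppress=True)
f=np.array([plane('top',T(*p),151) for p in [(110,177),(47,280),(402,472),(461,370)]])
l=np.array([plane('top',T(*p),151) for p in [(187,52),(132,142),(535,240),(483,332)]])
fy=(f[0]+f[1]-f[2]-f[3]);ly=(l[0]+l[1]-l[2]-l[3])
yaws=[np.arctan2(-v[0],v[1]) for v in(fy,ly)];print("yaw",yaws, "y spans",np.linalg.norm(fy)/2,np.linalg.norm(ly)/2)
yaw=np.mean(yaws);ex=np.array([np.cos(yaw),np.sin(yaw),0]);ey=np.array([-ex[1],ex[0],0])
m=f.mean(0);O=m
loc=lambda p:np.array([(p-O)@ex,(p-O)@ey,p[2]-150])
print("fixed mid",m,"lid mid loc",loc(l.mean(0)),[loc(p) for p in f],[loc(p) for p in l])
for n,a,b in [("tab",T(327,172),S(340,152)),("stop",T(240,352),S(150,180)),("scr fixed near",T(402,472),S(70,325)),("scr2",T(461,370),S(190,345)),("scr3",T(483,332),S(237,355)),("scr4",T(535,240),S(350,382))]:
    p,e=tri(a,b);print(n,p,"loc",loc(p),"err",e)
# side screws on plane
print([loc(plane('side',S(*q),151)) for q in [(70,325),(190,345),(237,355),(350,382)]])
for n,z in(("tab",205.),("stop",160.)):print(n,loc(plane('top',T(327,170) if n=="tab" else T(240,352),z)),loc(plane('side',S(342,150) if n=="tab" else S(150,180),z)))
E
```

```text
yaw [np.float64(-0.4801950217197291), np.float64(-0.48331446887676244)] y spans 215.61735522367033 215.4781143319634
fixed mid [550.7  79.9 151. ] lid mid loc [83.9 -0.8  1. ] [array([ 32.4, 107.6,   1. ]), array([-32.7, 108. ,   1. ]), array([ -31.1, -107.4,    1. ]), array([  31.4, -108.2,    1. ])] [array([113.1, 106.7,   1. ]), array([ 54.9, 107.1,   1. ]), array([ 112.4, -108.6,    1. ]), array([  55. , -108.5,    1. ])]
tab [623.   41.3 195.8] loc [81.9 -0.7 45.8] err 0.9639760847138441
stop [533.7  86.  156.7] loc [-17.9  -2.5   6.7] err 0.9253322488422066
scr fixed near [473.9  -0.8 145.8] loc [ -30.7 -107.1   -4.2] err 0.619895637817446
scr2 [528.8 -30.6 148.4] loc [  31.7 -108.1   -1.6] err 0.4191565830549657
scr3 [549.9 -41.8 147.6] loc [  55.6 -108.2   -2.4] err 0.12031735492785646
scr4 [601.1 -68.7 143.9] loc [ 113.4 -108.3   -6.1] err 1.3552305610192232
[array([ -29.3, -112.3,    1. ]), array([  32.2, -110.7,    1. ]), array([  56.3, -111.5,    1. ]), array([ 113.9, -115.4,    1. ])]
tab [80.3 -2.  55. ] [84.8 -9.3 55. ]
stop [-17.9  -2.9  10. ] [-17.2  -6.5  10. ]
```

```bash
cat >> h.py <<'E'
yaw=-0.4815;ex=np.array([np.cos(yaw),np.sin(yaw),0]);ey=np.array([-ex[1],ex[0],0]);ez=np.array([0,0,1.])
O=np.array([550.7,79.9,150.])
def W(x,y,z): return O+x*ex+y*ey+z*ez
def loc(p): d=np.asarray(p)-O;return np.array([d@ex,d@ey,d[2]])
def proj(n,p):
    K,o,r=C[n];q=np.array(K)@(R.from_euler('xyz',r).as_matrix().T@(p-np.array(o)));return q[:2]/q[2]
E
python3 - <<'E'
from h import *
out=[]
for n,(x0,y0) in(("top",(272,155)),("side",(298,160))):
    a=cv2.imread(f"pics/{n}0.png")[y0:y0+50,x0:x0+50];g=cv2.resize(a,None,fx=8,fy=8,interpolation=cv2.INTER_CUBIC)
    g=cv2.convertScaleAbs(g,alpha=1.6,beta=-90);h=g.copy()
    def dot(p,c):
        q=(proj(n,p)-[x0,y0]+.5)*8;cv2.circle(g,tuple(int(v) for v in q),3,c,-1)
    pv=16
    dot(W(pv,0,15),(0,0,255));dot(W(pv-34,0,10),(0,255,255))
    for th,c in((2.3,(0,255,0)),(2.7,(255,0,0))):
        dot(W(pv+53*np.cos(th),0,15+53*np.sin(th)),c)
    dot(W(pv+56,0,9),(255,0,255)); dot(W(pv+54.5+17,0,25+31),(255,255,0))
    out.append(g)
cv2.imwrite("pics/z.png",np.hstack(out))
E
```

```text
(no output)
```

View pics/z.png

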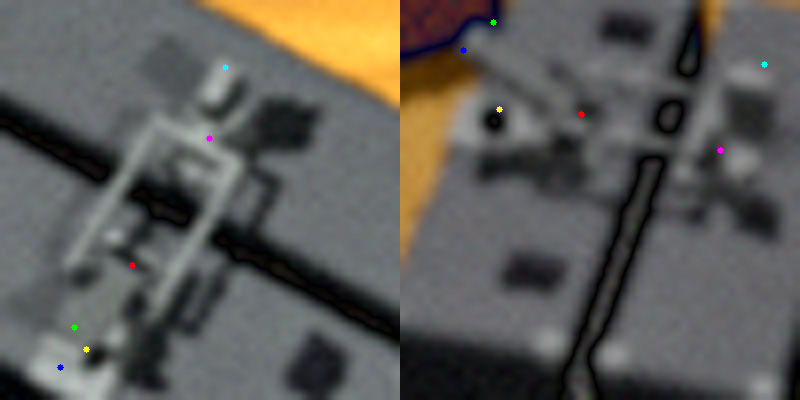

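The enlarged view shows the tab top at (222,82) left and (748,74) right, the bar's middle at (195,139) and (697,133), the stop at (493,122), and the lever tip at about (475,42). I'll intersect these rays with the latch's mid-plane.

Run:
```python
from h import *
np.set_printoptions(precision=1,suppress=True)
Z=lambda n,u,v:((u/8-.5+272,v/8-.5+155) if n=='top' else ((u-400)/8-.5+298,v/8-.5+160))
def yp(n,uv,y=-.8):
    o,d=ray(n,uv);o2=loc(o);d2=loc(o+d)-o2;return o2+d2*(y-o2[1])/d2[1]
for k,u,v in [("tabtop",748,74),("bar",697,133),("stop",493,120),("tip",475,42),("hinge",575,110)]: print(k,yp('side',Z('side',u,v)))
for k,u,v,z in [("tabtop",222,82,52),("bar",195,139,25),("stop?",93,350,9),("tip?",90,340,45),("hinge",125,255,15)]: print(k,loc(plane('top',Z('top',u,v),150+z)))
# bias check: screws in side on y=-108 plane
print([yp('side',S(*q),-108.3) for q in [(70,325),(190,345),(237,355),(350,382)]])
```

```text
tabtop [81.4 -0.8 50.6]
bar [62.6 -0.8 16.5]
stop [-20.4  -0.8   4.9]
tip [-26.9  -0.8  43.6]
hinge [13.4 -0.8 17.6]
tabtop [83.2 -0.9 52. ]
bar [66.   1.9 25. ]
stop? [-17.   -1.9   9. ]
tip? [-19.2  -5.3  45. ]
hinge [18.1  4.4 15. ]
[array([ -30.6, -108.3,   -3.1]), array([  31.6, -108.3,   -1.5]), array([  55.6, -108.3,   -2.4]), array([ 112.8, -108.3,   -6.5])]
```

```bash
cat >> h.py <<'E'
from scipy.optimize import brentq
PV=np.array([15.5,15.]);KP=np.array([71.5,7.5]);Y0=-0.8
SGN=1
def rot(b):
    """tool tilted by b in the case x-z plane; b=0 straight down"""
    z=np.sin(b)*ex-np.cos(b)*ez;y=-SGN*ey;x=np.cross(y,z)
    return R.from_matrix(np.c_[x,y,z]).as_euler('xyz')
def bail(bar):
    """lever and bail angle for a bar position (x,z)"""
    v=np.asarray(bar,float)-PV;d=np.hypot(*v);th=np.arctan2(v[1],v[0])+np.arccos((d*d+256-4096)/(32*d))
    h=PV+16*np.array([np.cos(th),np.sin(th)]);w=bar-h
    return th,np.arctan2(w[1],w[0])
def tcp_bar(bar,h=8,up=0):
    th,b=bail(bar);bx=np.array([np.cos(b),np.sin(b)]);u=np.array([-bx[1],bx[0]])
    p=np.asarray(bar)+17*bx+(16+h+54)*u
    return W(p[0],Y0,p[1]+up),rot(b)
def F(bot):
    o=bot.get_obs();f=np.array(o['wrist_force']);return np.array([f@ex,f@ey,f[2]]),o
E
python3 - <<'E'
import h
from h import *
from bench import bot
np.set_printoptions(precision=2,suppress=True)
for s in(1,-1):
    h.SGN=s
    for bar in((66.,24.),(80.,8.)): 
        p,r=tcp_bar(bar);print(s,bail(bar),p,r,bot.inverse_kinematics(p,r))
    # pushing tilts
    for t in(-.8,0): print(t,bot.inverse_kinematics(W(15+73*.7*(t<0),0,100),rot(t)))
E
```

```text
1 (np.float64(2.574875301790519), np.float64(0.006408673493248999)) [623.45  40.98 252.11] [ 3.14 -0.01 -0.48] [ 0.05  0.43  1.53 -0.    1.18  2.1 ]
1 (np.float64(1.2838851557121214), np.float64(-0.3566698833027238)) [659.49  22.15 225.16] [ 3.14  0.36 -0.48] [-0.04  0.63  1.27  0.15  1.56  1.99]
-0.8 [-0.06  0.71  1.22  0.32  1.95  2.  ]
0 [ 0.11  0.35  1.66 -0.    1.13  2.16]
-1 (np.float64(2.574875301790519), np.float64(0.006408673493248999)) [623.45  40.98 252.11] [3.14 0.01 2.66] [ 0.05  0.43  1.53 -0.    1.18 -1.04]
-1 (np.float64(1.2838851557121214), np.float64(-0.3566698833027238)) [659.49  22.15 225.16] [ 3.14 -0.36  2.66] [-0.04  0.63  1.27  0.15  1.56 -1.16]
-0.8 [-0.06  0.71  1.22  0.32  1.95 -1.14]
0 [ 0.11  0.35  1.66  0.    1.13 -0.98]
```

```bash
sed -i 's/^SGN=1/SGN=-1/' h.py
python3 - <<'E'
from h import *
from bench import bot
np.set_printoptions(precision=2,suppress=True)
bot.move_gripper(40)
bar=np.array([66,24.])
p,r=tcp_bar(bar,up=70);bot.reach(p,r)
f0,o=F(bot)
p,r=tcp_bar(bar);bot.move_straight(p,r,velocity=60)
f1,o=F(bot);print(f0,f1,o['t'])
bot.move_gripper(0);f2,o=F(bot);print(f2,o['grip_width'],o['gripper_force'],o['t'])
s=[cv2.resize(bot.snapshot(n)["color"][y:y+100,x:x+100],None,fx=4,fy=4,interpolation=cv2.INTER_CUBIC) for n,x,y in(("top",245,130),("side",280,120))]
cv2.imwrite("pics/g.png",np.hstack(s))
E
```

```text
[-1.09  0.04  0.43] [-0.64  0.32 -0.07] 4.2417
[-0.44 -0.94  2.92] 8.383160751294254 61.26343846321106 4.6167
```

View pics/g.png

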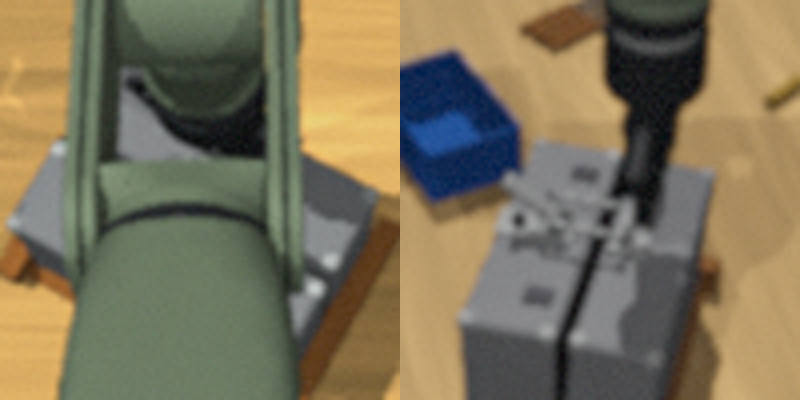

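The fingers hold the tab: width is 8.4 mm, force is 61 N, and in the right half the gripper sits over the tab at (640,190). Next I'll lift it over the hook and lower it while watching the force.

Run:
```python
from h import *
from bench import bot
np.set_printoptions(precision=1,suppress=True)
def go(bar,v=40):
    p,r=tcp_bar(np.array(bar,float));bot.move_straight(p,r,velocity=v);f,o=F(bot)
    print(bar,np.round(bail(bar)[0],2),f,o['grip_width'],round(o['t'],1),loc(o['eef_pos'])-loc(p));return f
go((66,29));go((66,33));go((73,33));go((80,32.5));go((81,28));go((81,24));go((81,19));go((81,15))
for z in np.arange(13,4.9,-1):
    f=go((81,z),20)
    if f[2]>9: break
```

```text
(66, 29) 2.55 [1.3 0.  0.9] 8.628498603216386 5.1 [0. 0. 0.]
(66, 33) 2.51 [-1.1 -0.4  0. ] 8.813208869301572 5.4 [-0.2 -0.  -0.4]
(73, 33) 1.98 [-6.6 -0.1 -2.4] 8.587768891768231 5.9 [-2.1 -0.1 -2.4]
(80, 32.5) 1.54 [-6.8 -0.9  0.9] 8.553031372266492 6.3 [-2.2 -0.  -1.6]
(81, 28) 1.47 [-6.9 -0.4  1.2] 8.63291680755048 6.6 [-1.9 -0.  -1.5]
(81, 24) 1.45 [-6.  -0.8  1.5] 8.534862400890773 7.0 [-1.7 -0.  -1.4]
(81, 19) 1.41 [-6.6 -0.9  0.9] 8.701245538772135 7.3 [-1.7 -0.  -1.3]
(81, 15) 1.35 [-6.3 -0.4  1.7] 8.711662527755266 7.7 [-1.6 -0.  -1.2]
(81, np.float64(13.0)) 1.32 [-6.8 -0.3  0.7] 8.269233131292477 8.0 [-1.8 -0.  -1.1]
(81, np.float64(12.0)) 1.3 [-5.5 -0.9  2.2] 8.521471031866563 8.3 [-1.7 -0.  -1. ]
(81, np.float64(11.0)) 1.29 [-6.6 -0.5  1.3] 8.929537945941084 8.5 [-1.7 -0.  -1. ]
(81, np.float64(10.0)) 1.27 [-6.2 -0.1  0.4] 8.420832750500908 8.8 [-1.7 -0.  -1. ]
(81, np.float64(9.0)) 1.25 [-6.5 -0.5  2.8] 9.0287802212388 9.0 [-1.7  0.  -0.3]
(81, np.float64(8.0)) 1.23 [-8.2 -2.5  5.8] 8.943952134564482 9.3 [-1.9  0.   0.7]
(81, np.float64(7.0)) 1.2 [-8.5 -0.9 10.3] 8.489754541564555 9.5 [-2.   0.   1.8]
```

Run:
```python
from h import *
from bench import bot
np.set_printoptions(precision=1,suppress=True)
for x in np.arange(80,66,-1.):
    bar=np.array([x,7.5]);p,r=tcp_bar(bar);bot.move_straight(p,r,velocity=20);f,o=F(bot)
    print(x,np.round(bail(bar)[0],2),f,round(o['grip_width'],1),round(o['t'],1),loc(o['eef_pos'])-loc(p))
    if f[0]>7: break
s=[cv2.resize(bot.snapshot(n)["color"][y:y+60,x:x+60],None,fx=7,fy=7,interpolation=cv2.INTER_CUBIC) for n,x,y in(("side",300,145),)]
cv2.imwrite("pics/k.png",np.hstack(s))
```

```text
80.0 1.27 [-6.1 -1.3  8.4] 8.7 9.8 [-1.1 -0.   1.4]
79.0 1.33 [-3.6 -1.9  8.9] 8.5 10.0 [-0.3 -0.   1.6]
78.0 1.39 [-1.4 -1.6  8.6] 8.1 10.3 [ 0.5 -0.1  1.7]
77.0 1.45 [ 0.7 -1.1  8.9] 8.4 10.5 [ 1.3 -0.1  1.8]
76.0 1.51 [ 3.2 -1.2  7.8] 8.8 10.8 [ 2.1 -0.1  1.9]
75.0 1.57 [ 6.  -2.   8.1] 8.4 11.0 [ 2.9 -0.2  2. ]
74.0 1.64 [ 7.6 -1.1  8.2] 8.6 11.3 [ 3.8 -0.2  2.1]
```

View pics/k.png

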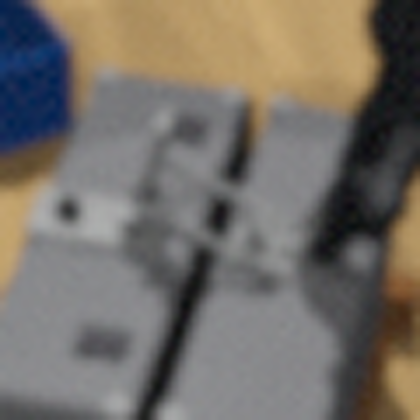

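The lever now stands upright at about (160,150), with the bar down at the keeper side. So far the pull only shows the lever's friction, so I'll keep pulling.

Run:
```python
from h import *
from bench import bot
np.set_printoptions(precision=1,suppress=True)
for x in np.arange(73,58,-1.):
    bar=np.array([x,8.]);p,r=tcp_bar(bar);bot.move_straight(p,r,velocity=20);f,o=F(bot)
    print(x,np.round(bail(bar)[0],2),f,round(o['grip_width'],1),round(o['t'],1),loc(o['eef_pos']),loc(o['eef_pos'])-loc(p))
    if f[0]>16: break
```

```text
73.0 1.71 [ 9.3 -1.8  5.5] 9.2 11.6 [120.6  -1.   76.3] [ 3.9 -0.2  1.5]
72.0 1.78 [10.2 -1.9  5.6] 8.9 11.8 [119.5  -1.   76.4] [ 4.  -0.2  1.5]
71.0 1.85 [ 9.2 -1.6  6.9] 8.5 12.1 [117.8  -1.   76.6] [ 3.6 -0.2  1.5]
70.0 1.93 [ 7.5 -1.2  5.8] 8.8 12.3 [115.9  -1.   76.9] [ 3.2 -0.2  1.5]
69.0 2.01 [ 7.8 -2.   6.2] 8.5 12.6 [114.6  -1.   77.3] [ 3.4 -0.2  1.5]
68.0 2.09 [10.7 -1.8  4.1] 8.3 12.8 [113.7  -1.   77.6] [ 4.2 -0.2  1.4]
67.0 2.19 [13.9 -1.4  4.2] 8.4 13.1 [112.6  -1.   78. ] [ 5.  -0.2  1.2]
66.0 2.3 [14.2 -0.9  2.3] 8.6 13.3 [111.   -1.   78.7] [ 5.7 -0.2  1.2]
65.0 2.42 [16.  -0.9  1.7] 8.5 13.6 [108.8  -1.   79.4] [ 6.1 -0.2  1. ]
64.0 2.59 [15.1 -2.2  1. ] 8.6 14.0 [105.7  -1.   80.7] [ 6.5 -0.2  1.1]
63.0 2.95 [17.  -1.5 -0.3] 8.6 14.5 [98.8 -1.  83.3] [ 6.7 -0.2  1. ]
```

Run:
```python
from h import *
from bench import bot
np.set_printoptions(precision=1,suppress=True)
for bar in((66,8.),(70,8.)):
    p,r=tcp_bar(np.array(bar));bot.move_straight(p,r,velocity=30);f,o=F(bot);print(f,o['t'],loc(o['eef_pos'])-loc(p))
bot.move_gripper(35);f,o=F(bot);print(f,o['grip_width'])
u=-R.from_euler('xyz',o['ee_rot']).as_matrix()[:,2]
q=np.array(o['eef_pos'])+60*u;bot.move_straight(q,velocity=80)
bot.move_straight(q+90*ex+60*ez,rot(0),velocity=150)
f,o=F(bot);print(f,o['t'])
s=[cv2.resize(bot.snapshot(n)["color"][y:y+55,x:x+55],None,fx=7,fy=7,interpolation=cv2.INTER_CUBIC) for n,x,y in(("top",270,152),("side",300,150))]
cv2.imwrite("pics/l.png",np.hstack(s))
```

```text
[ 7.8 -1.7  4.4] 15.125 [ 4.  -0.2  0.9]
[-3.3 -0.7  8.9] 15.5333 [ 0.1 -0.2  1.4]
[0.1 0.3 0.4] 35.027543942081394
[-1.1  0.   0.1] 17.675
```

View pics/l.png

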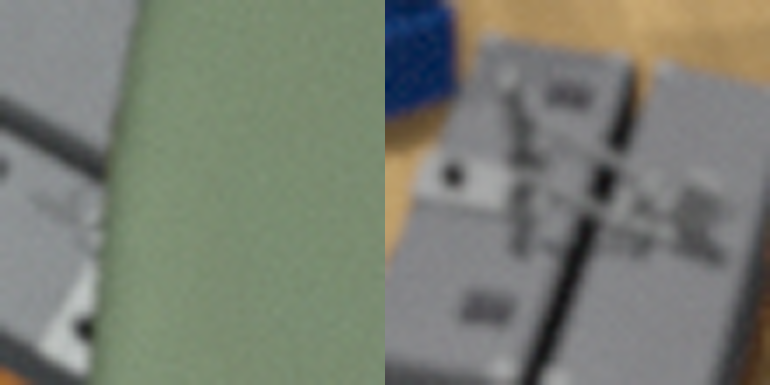

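The bail (690,225→530,190) slopes down onto the keeper. The lever is upright with its tip at (508,75), and the stop is at (455,175). I'll measure the lever, close the fingers and start pushing.

```bash
cat >> h.py <<'E'
def tcp_push(th,back=0.):
    """closed fingertips on the lever's keeper-side face, at lever angle th"""
    b=max(th-np.pi,-0.8);d=b-(th-np.pi)
    l=np.array([np.cos(th),np.sin(th)]);n=np.array([-l[1],l[0]]);t=np.array([np.sin(b),-np.cos(b)])
    s=44-9*min(1,d/.15)
    p=PV+s*l-(3+11*np.sin(d))*n-(73+back)*t
    return W(p[0],Y0,p[1]),rot(b)
E
python3 - <<'E'
from h import *
from bench import bot
np.set_printoptions(precision=1,suppress=True)
def yp(n,uv,y=-.8):
    o,d=ray(n,uv);o2=loc(o);d2=loc(o+d)-o2;return o2+d2*(y-o2[1])/d2[1]
Z=lambda u,v:((u-385)/7-.5+300,v/7-.5+150)
tip=yp('side',Z(508,75));tip[2]+=3.5;print("tip",tip,np.arctan2(tip[2]-15,tip[0]-PV[0]),"stop",yp('side',Z(455,175)))
bot.move_gripper(0)
p,r=tcp_push(1.55,12);bot.move_straight(W(*(loc(p)+[30,0,60])),r);bot.move_straight(p,r,velocity=100)
f0,o=F(bot);print(f0,o['t'],loc(p)-loc(o['eef_pos']))
E
```

```text
tip [ 5.9 -0.8 71.9] 1.7371139807534173 stop [-19.1  -0.8   5.2]
[0.1 0.  0.1] 19.975 [-0.3 -0.1 -0.8]
```

```bash
cat > push.py <<'E'
import sys
from h import *
from bench import bot
np.set_printoptions(precision=1,suppress=True)
def push(a,b,step,v,stop,f0=0):
    for th in np.arange(a,b,step):
        p,r=tcp_push(th);bot.move_straight(p,r,velocity=v);f,o=F(bot)
        n=np.array([-np.sin(th),np.cos(th)]);fn=-(f[[0,2]]@n)
        print(round(th,2),f,"fn",round(fn,1),round(o['t'],1),(loc(o['eef_pos'])-loc(p))[[0,2]])
        if np.linalg.norm(f)>stop: break
E
python3 - <<'E'
from push import *
push(1.55,2.5,.06,50,15)
E
```

```text
1.55 [-0.2 -0.1 -0. ] fn -0.2 20.4 [-0.2 -0.1]
1.61 [ 0.2 -0.3 -0.2] fn 0.2 20.6 [-0.   0.2]
1.67 [-0.6  0.3  0.3] fn -0.6 20.9 [-0.1  0.1]
1.73 [-0.4  0.3 -0.2] fn -0.4 21.1 [-0.1  0.1]
1.79 [-0.9 -0.1  0.1] fn -0.9 21.4 [-0.1  0.1]
1.85 [ 3.5  0.4 -0.9] fn 3.2 21.6 [ 0.4 -0.1]
1.91 [ 5.3 -0.6 -0.5] fn 4.8 21.9 [ 0.6 -0. ]
1.97 [ 5.6  0.5 -0.2] fn 5.1 22.1 [ 0.7 -0. ]
2.03 [5.8 0.3 0.4] fn 5.4 22.4 [0.8 0. ]
2.09 [ 6.6 -0.   0.2] fn 5.8 22.6 [0.8 0.1]
2.15 [6.7 0.2 1.2] fn 6.3 22.9 [0.8 0.2]
2.21 [ 7.2 -0.2 -0.1] fn 5.7 23.1 [ 1.1 -0.1]
2.27 [6.6 0.2 0.1] fn 5.1 23.4 [0.9 0.1]
2.33 [4.1 1.  2.3] fn 4.6 23.6 [0.6 0.3]
2.39 [2.5 0.7 5.9] fn 6.1 23.9 [-0.5  1.3]
2.45 [ 1.8 -0.5  6.2] fn 5.9 24.1 [-0.5  1. ]
```

Run:
```python
from push import *
push(2.51,3.1,.06,50,15)
s=bot.snapshot("side")["color"][145:215,285:370]
cv2.imwrite("pics/m.png",cv2.resize(s,None,fx=7,fy=7,interpolation=cv2.INTER_CUBIC))
```

```text
2.51 [0.3 0.8 7.1] fn 5.9 24.4 [-0.4  0.5]
2.57 [-0.7 -0.1  4.9] fn 3.7 24.6 [-0.3  0.2]
2.63 [-0.8  0.4  5. ] fn 4.0 24.9 [-0.2 -0. ]
2.69 [-0.6  0.5  3.5] fn 2.9 25.2 [-0.3 -0.1]
2.75 [-0.2 -1.2  2.7] fn 2.4 25.4 [-0.1 -0.2]
2.81 [0.9 0.4 0.4] fn 0.7 25.7 [ 0.  -0.3]
2.87 [-0.8 -0.1 -0.8] fn -0.9 25.9 [ 0.  -0.2]
2.93 [ 0.3  0.1 -0.2] fn -0.1 26.2 [-0.  -0.2]
2.99 [-0.4  0.1  0. ] fn -0.0 26.4 [-0.  -0.1]
3.05 [ 0.  -1.2 -0.1] fn -0.1 26.7 [-0.  -0.1]
```

View pics/m.png

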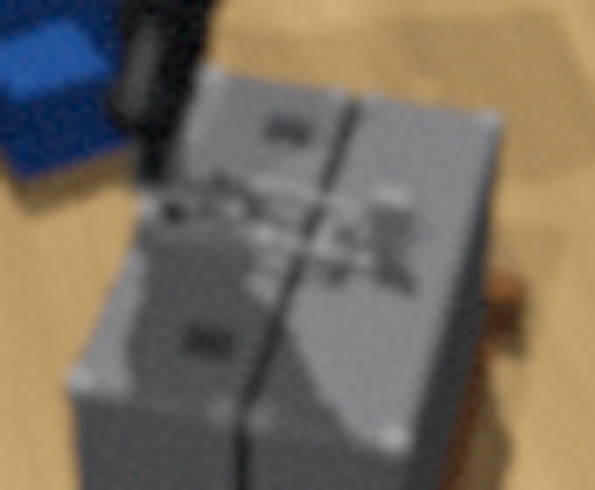

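The lid is now drawn in: the seam at (345,115) is thin, and the lever lies nearly level at (160–260,190). I'll continue down to the stop in fine steps.

Run:
```python
from push import *
push(3.07,3.36,.02,20,7)
```

```text
3.07 [-0.3  0.6 -0.9] fn -0.9 27.0 [ 0.2 -0.1]
3.09 [0.  0.4 0.2] fn 0.2 27.3 [-0.1 -0.1]
3.11 [-0.   0.3  0.4] fn 0.4 27.5 [-0.2 -0. ]
3.13 [-0.3 -0.9 -0.2] fn -0.2 27.8 [-0.2 -0. ]
3.15 [-0.6  0.  -0.1] fn -0.1 28.0 [-0.2 -0.1]
3.17 [-1.   0.7  0.1] fn 0.1 28.3 [-0.2 -0. ]
3.19 [-0.3 -0.3  0.3] fn 0.3 28.5 [-0.2 -0. ]
3.21 [-0.6  0.5  0.8] fn 0.8 28.8 [-0.1  0. ]
3.23 [0.6 0.2 3.8] fn 3.7 29.0 [0.4 0.7]
3.25 [-1.6 -2.5 10. ] fn 10.1 29.3 [0.4 1.5]
```

Firm contact at a commanded angle of about 3.22. I'll back off briefly and check that the lever really is under the finger.

Run:
```python
from push import *
p,r=tcp_push(3.2);bot.move_straight(p+70*ez,r,velocity=150)
bot.move_straight(p+70*ez-60*ex+20*ez,r,velocity=150)
out=[]
for n,x,y in(("side",290,145),("top",268,155)):
    s=bot.snapshot(n)["color"];out.append(cv2.resize(s[y:y+55,x:x+55],None,fx=7.2,fy=7.2,interpolation=cv2.INTER_CUBIC))
cv2.imwrite("pics/n.png",np.hstack(out));print(bot.get_obs()['t'])
```

```text
30.5667
```

View pics/n.png

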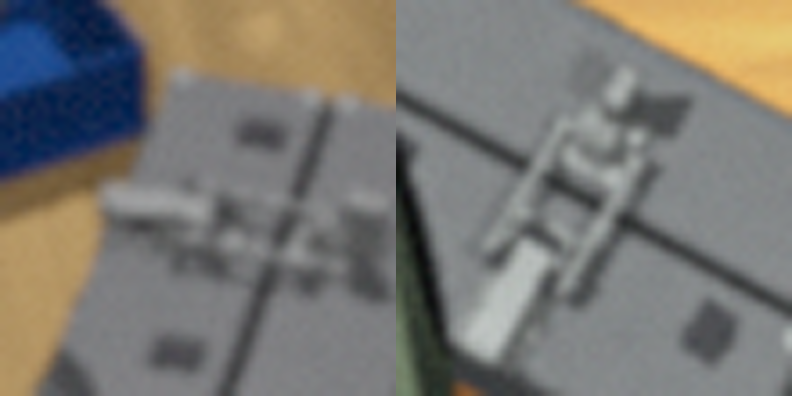

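The lever lies flat over the stop ((160,205) left, (510,300) right). The bar is hooked and the lid is drawn in. Now the 15 N press.

Run:
```python
from push import *
p,r=tcp_push(3.2);n=R.from_euler('xyz',r).as_matrix()[:,2]
bot.move_straight(p-30*n,r,velocity=120);bot.move_straight(p-3*n,r,velocity=50)
m=lambda:(-(F(bot)[0]@[ex@n,ey@n,n[2]]))
for s in np.arange(0,6,.3):
    bot.move_straight(p+s*n,r,velocity=15);f=np.mean([m() for _ in range(3)]);print(round(s,1),round(f,1),end='; ')
    if f>14.3: break
for _ in range(10): bot.wait(.1);print(round(m(),1),end=' ')
print(bot.get_obs()['t'],loc(bot.get_obs()['eef_pos']+73*n))
bot.move_straight(p-2*n,r,velocity=30);bot.move_straight(p-80*n,r,velocity=150)
f,o=F(bot);print(f,o['t'])
c=bot.snapshot("side")["color"];cv2.imwrite("pics/end.png",c)
d=cv2.absdiff(c,cv2.imread("pics/side0.png"));print("bystander change",d[300:370,290:400].mean(),d[130:170,270:312].mean())
```

```text
0.0 0.2; 0.3 0.1; 0.6 -0.2; 0.9 2.7; 1.2 5.3; 1.5 5.8; 1.8 8.3; 2.1 9.3; 2.4 12.2; 2.7 13.9; 3.0 14.9; 14.9 14.6 15.2 14.0 14.8 14.6 15.0 14.3 15.1 15.3 35.9583 [-28.6  -0.8  14.6]
[ 0.1 -0.  -0.6] 36.9417
bystander change 8.994805194805195 17.770634920634922
```

```bash
python3 -c "
from bench import bot
print(bot.close_job())"
```

```text
the job is handed in; nothing more can be done
None
```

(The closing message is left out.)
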